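Release a cured slide carrier from its hold-down clamp

ROBOT

A 7-joint arm with a two-finger parallel gripper is mounted at the origin on a cart in front of the work surface, level with it; the furniture and walls round the work are solid. World frame = base frame: x ahead of the robot, y to its left, z up, the work surface at z = 0. Lengths are in m, angles in rad, forces in N, time in s.
With the tool pointing down it reaches from about 0.35 to 0.9 m from the base axis. Payload 8.1 kg.
Tool frame: the origin (TCP) lies between the finger pads; the fingertips stand 8 mm ahead of it and the grasp point (between the pads) lies 11 mm behind it (arm.tcp_to_tips is the distance from the TCP to the fingertips, in m); z points along the fingers, x is the direction in which the jaws open and shut, and the axes are right-handed (so a half turn about z gives the same grasp; the last joint's range is limited). The gripper opens to 92 mm and grips with 3 to 60 N. Pads are 19 mm wide; open, the fingers measure 130 mm over their backs; the gripper's body (75 mm by 190 mm) begins 47 mm behind the grasp point.
Start: joints at [-1.312, 0.434, 0.025, 1.573, -0.012, 1.134, -0.075], TCP at [0.221, 0.585, 0.235] pointing down, gripper open.
Joint ranges: [-2.62, 2.62], [-0.44, 2.09], [-1.27, 1.32], [0.08, 2.57], [-1.32, 4.46], [0.12, 2], [-2.74, 2.74]. Speed limits (rad/s): [2.22, 2.22, 3.01, 3.01, 3.14, 3.14, 3.14].

INTERFACE

Orientations are given as a rotation vector (axis times angle).
In Python, from cell import arm, eyes gives the robot as it stands.
- The arm moves only by the tool play_rows, never from a script. Its argument "rows" is a list of rows, each a list of 3 entries, a list of its own where there are three numbers: the shift along the tool's x, y, z each as a share of 50 cm, from -1 to 1, then the turn, a rotation vector about the tool's x, y, z each as a share of 60 degrees, from -1 to 1, then the opening, from -1 (shut) to 1 (fully open), so that 0 is half open. In form: [[[dx, dy, dz], [ax, ay, az], grip], ...]. A call has 1 to 10 rows; each row is the pose to reach, as a shift and turn from the pose commanded when the call began, along the tool's axes at that moment; what a row does not reach only later rows make up. A row lasts 1/10 s, in which the tool goes at most 50 mm and 8.59 degrees, less where a joint would pass 70% of its speed; a pose out of reach is approached as far as the arm can. A call with a number of a shift or a turn outside -1 to 1 is refused whole. A call with a gripper value outside its range is refused whole. The fingers move at their own pace and stop on an object; "newtons" is the grip in N (left out, the last holds). Time passes only in rows, so rows that repeat a pose let the fingers close. It gives the time, the measured TCP pose, the force and the opening at its end, in the units of the state.
- arm.observe(): the state, without advancing time (a new reading comes with each control period).
- eyes.get_image(name): name is "side" or "top" or "wrist"; returns (picture, depth): 384x512x3 uint8, red, green, blue; 384x512 float32, m along the optical axis (not along the pixel's ray), 0 where there is no reading.
- eyes.get_calibration(name): a dict with "intrinsics" (3x3 intrinsics, pixels), "R" (3x3) and "t" (3): a world point X has camera coordinates R X + t. Camera axes: x right, y down, z forward; pixel columns grow to the right and rows downward; lengths in m; the calibration is good to about 2 mm. A picture is of the moment at which its call begins: read the wrist's pose just before it. get_calibration takes no time and is no camera call; for the wrist camera it gives the pose at the moment of the call.
- arm.sign_off(): hands the job in, once; it reports no verdict.
The state is a dict: "clock": time; "joints": joint angles; "dq": joint speeds; "joint_efforts": joint torques, N m; "position": TCP position; "ee_rot": TCP orientation; "force": force on the tool from outside, world axes, zero at the start; "ft_torque": the same for the moment, N m; "width": opening from 0.0 (shut) to 1.0 (fully open).
Only numpy, scipy, OpenCV 4.12 (cv2) and the standard library are available. Lean on these libraries where they do the work, as an engineer would, in place of code of your own. Each camera call takes 0.05 s, during which the arm holds its last target.

TASK

The slide on the carrier with the blue knob has finished curing. Swing the hold-down bar of its clamp up until it stands upright, then pull the carrier by its knob out from beneath it, sliding it along its channel to the stop at the front end; leave the bar up and the carrier lying in the channel, let go of it, and leave the clamp with the yellow-knobbed carrier shut.

Things in the scene. Friction and masses are not known exactly. Their poses are not given: they have to be found in the camera images.
- clamp_blue: Fixed clamp holding the blue-knobbed carrier; a twin with a yellow knob stands left or right of it. Grey base 201 x 104 x 6 mm. Origin: on the worktop, under the base (it reaches x -102 to 99); +x to the hinged far end, -x to the front stop, z up. Channel along x: floor z = 6, rails at y = +-38 up to z = 18; front stop: inner face x = -95, top z = 14 (mm). The bar's hinge axis runs along y through x = 85, z = 22.
- bar_blue (a joint): Its hold-down bar, rad: 0 shut, 1.16 rod right above hinge, end 1.45. Steel bail: round rod 10 mm thick along y (+-45 mm), shut at x 25, z 48 of the clamp, 29 mm above the carrier; arms at y +-45. Feet at y +-29.5 sit in the carrier's notches. Pinch the rod from above at y = 0, fingers closing along x; it turns in the fingers. Stiff: 3 N moves it, stays where left.
- knob_blue (a point): Centre (half-way up) of the upright blue knob, 18 mm across, 34 mm tall, near the front edge of the slide carrier: dark steel plate 95 x 68 x 8 mm, 0.13 to 0.25 kg, glass slide on top, 1.5 mm side play. In the clamp's frame it starts near x -40, y 0, z 31 mm (plate top z 14, knob top z 48) and is at x -85 when the plate meets the front stop. Its axes turn with the carrier.
- bar_yellow (a joint): Hinge of the bar of the twin clamp with the yellow-knobbed carrier; rad, 0 shut, grows as it opens. To be left shut. Round the table (world, m): a clear pane 0.49 high stands at y = 0.49, x 0.39 to 0.87; a cabinet hangs overhead from z = 0.50 up, its front at x = 0.68.
Things that resemble listed ones, but are neither listed nor needed, are in the scene too. Leave any pink look-alike of the part that bears knob_blue alone.

How it is judged:
By the outcome, as a careful person would: the job done as asked, in the order asked, and still so for the second after the job is handed in, with the robot touching nothing.
It also fails if it takes over 42 s, if anything falls off the work surface, if the arm or the gripper's body presses on something with over 40 N, if the wrist force passes 120 N, or if a joint passes its speed limit or range.

## Working session

There is one attempt and no reset: what is moved stays moved. The work goes in short steps, Python scripts to look and compute and a tool call to move; the robot and the scene stay as the last step left them, time stands still between calls to the robot, and variables do not carry over. Pictures are saved under pics/ and viewed, and the job is handed in when it is done.

Besides the shell and the picture viewer there is one more tool, called after "Emit:" as name(argument=value, ...), one argument or row to a line, values as JSON. play_rows: Moves the arm, as the interface text tells. Its arguments: {"type":"object","properties":{"rows":{"type":"array","items":{"type":"array"}},"newtons":{"type":"number"}},"required":["rows"]}

```bash
mkdir -p pics; ls; python3 - <<'E'
from cell import arm, eyes
import cv2, numpy as np
print(arm.observe())
for n in ["top","side"]:
    p,d=eyes.get_image(n); np.savez(f"pics/{n}0.npz",p=p,d=d)
    cv2.imwrite(f"pics/{n}0.png",p[:,:,::-1]); print(n,eyes.get_calibration(n))
E
```

```text
pics
{'clock': 0.0, 'joints': array([-1.31159611,  0.43520952,  0.02497486,  1.57406101, -0.01158953,
        1.13398406, -0.07512253]), 'dq': array([-0.00104569, -0.0003953 , -0.00148709, -0.00020791, -0.00061239,
        0.00079761, -0.00142969]), 'joint_efforts': array([-1.21255263e-03, -6.67855453e+01,  9.84328799e-01, -3.14454138e+01,
       -6.07521040e-02,  4.31434333e-02,  1.68864899e-04]), 'position': array([0.22111091, 0.58407333, 0.2339673 ]), 'ee_rot': array([ 2.58413583e+00,  1.78484887e+00, -1.81837832e-03]), 'force': array([ 0.10548836, -0.05838426,  0.16753164]), 'ft_torque': array([-0.00116091, -0.02081818, -0.06210299]), 'width': 1.0032953249667755}
top {'intrinsics': array([[383.63974828,   0.        , 261.31534087],
       [  0.        , 383.63974828, 194.48279152],
       [  0.        ,   0.        ,   1.        ]]), 'R': array([[-0.02857413, -0.99958391, -0.00394068],
       [-0.98354711,  0.02881877, -0.17833833],
       [ 0.17837769, -0.00122002, -0.98396134]]), 't': array([0.01850564, 0.54073738, 0.91505017])}
side {'intrinsics': array([[456.36717353,   0.        , 249.66817065],
       [  0.        , 456.36717353, 196.39962546],
       [  0.        ,   0.        ,   1.        ]]), 'R': array([[-0.5253092 , -0.85072262,  0.0179241 ],
       [-0.50460144,  0.29448495, -0.81157624],
       [ 0.68514789, -0.435373  , -0.58397151]]), 't': array([0.28660567, 0.32562469, 0.52559119])}
```

View pics/top0.png

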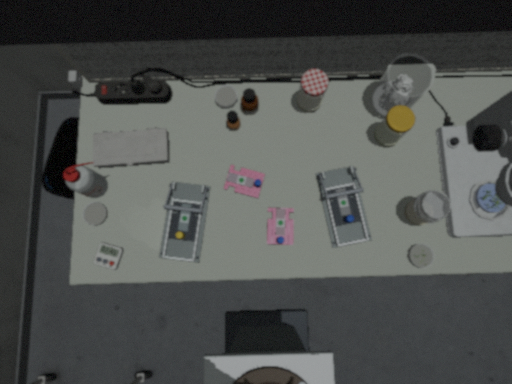

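View pics/side0.png

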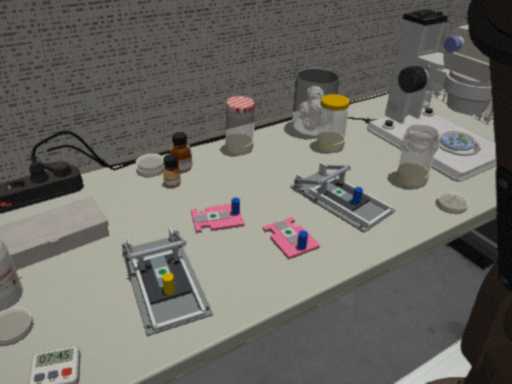

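Candidates for the blue knob in the top view are: the clamp's dark carrier (350,219), a pink look-alike (257,183), and another pink look-alike (280,240). The dark carrier in the grey clamp matches the description. The yellow twin is at (180,235). Next is a close crop to check.

```bash
python3 - <<'E'
import cv2, numpy as np
p=np.load("pics/top0.npz")["p"][155:255,305:385]
s=np.load("pics/side0.npz")["p"][155:235,285:400]
a=cv2.resize(p,None,fx=5.5,fy=5.5,interpolation=cv2.INTER_CUBIC);b=cv2.resize(s,None,fx=6,fy=6,interpolation=cv2.INTER_CUBIC)
g=lambda i: np.clip(i.astype(float)*1.5,0,255).astype(np.uint8)
cv2.imwrite("pics/c1.png",g(a)[:,:,::-1]);cv2.imwrite("pics/c2.png",g(b)[:,:,::-1])
E
```

```text
(no output)
```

View pics/c1.png

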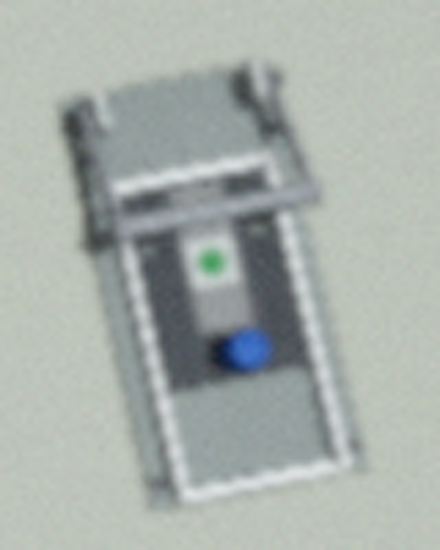

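View pics/c2.png

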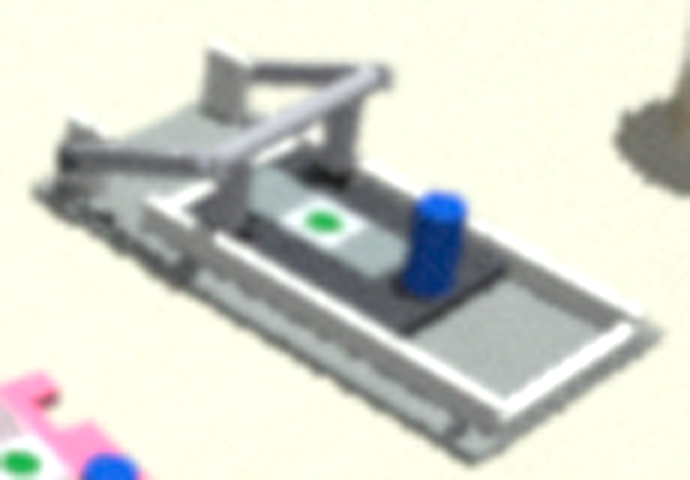

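The crops show the dark carrier under the shut bail. The knob is at crop 1 (248,348), and the rod runs from (98,238) to (315,192). The clamp's front is toward the robot.

```bash
cat > h.py <<'E'
import numpy as np
def ray(cal,u,v,z):
    K,R,t=cal["intrinsics"],np.array(cal["R"]),np.array(cal["t"])
    d=R.T@np.linalg.solve(K,[u,v,1]); c=-R.T@t
    return c+d*(z-c[2])/d[2]
def proj(cal,X):
    q=cal["intrinsics"]@(cal["R"]@np.asarray(X)+cal["t"]); return q[:2]/q[2]
E
python3 - <<'E'
from cell import arm,eyes
from h import *
import cv2
T=eyes.get_calibration("top");S=eyes.get_calibration("side")
f=lambda u,v,z: ray(T,305+(u+.5)/5.5-.5,155+(v+.5)/5.5-.5,z)
g=lambda u,v,z: ray(S,285+(u+.5)/6-.5,155+(v+.5)/6-.5,z)
P={}
for n,a in dict(RL=(115,188,.018),FL=(182,495,.016),RR=(270,155,.018),FR=(350,465,.016),rod1=(95,238,.048),rod2=(317,190,.048),knobtop=(250,346,.048),bFL=(150,507,.003),bFR=(366,470,.003),bBL=(62,105,.006)).items():
    P[n]=f(*a);print(n,P[n].round(4))
for n,a in dict(sknob=(440,205,.048),srod1=(205,163,.048),srod2=(385,75,.048),sFL=(505,410,.016),sFR=(635,328,.016)).items(): print(n,g(*a).round(4))
for a,b in (("FL","RL"),("FR","RR"),("rod2","rod1")):
    d=P[b]-P[a];print(a,np.degrees(np.arctan2(d[1],d[0])),np.linalg.norm(d[:2]))
# blue mask
for n,c in (("top",T),("side",S)):
    p=np.load(f"pics/{n}0.npz")["p"];h=cv2.cvtColor(p,cv2.COLOR_RGB2HSV)
    m=cv2.inRange(h,(100,130,40),(130,255,255));k,l,st,ce=cv2.connectedComponentsWithStats(m)
    for i in range(1,k):
        if st[i,4]>15: print(n,st[i],ce[i],ray(c,*ce[i],.031 if n=="side" else .040).round(4))
E
```

```text
RL [ 0.5568 -0.1643  0.018 ]
FL [ 0.4122 -0.1871  0.016 ]
RR [ 0.5705 -0.2386  0.018 ]
FR [ 0.4237 -0.2655  0.016 ]
rod1 [ 0.5281 -0.1487  0.048 ]
rod2 [ 0.5474 -0.2515  0.048 ]
knobtop [ 0.4766 -0.2158  0.048 ]
bFL [ 0.4076 -0.1744  0.003 ]
bFR [ 0.4219 -0.2764  0.003 ]
bBL [ 0.6005 -0.1433  0.006 ]
sknob [ 0.4755 -0.2108  0.048 ]
srod1 [ 0.535  -0.1585  0.048 ]
srod2 [ 0.547  -0.2503  0.048 ]
sFL [ 0.4103 -0.1854  0.016 ]
sFR [ 0.4203 -0.2539  0.016 ]
FL 8.954220633510673 0.14639404760022198
FR 10.401673328309926 0.149304189459191
rod2 100.63328064464028 0.10456350062764291
top [255 180   5   6  24] [257.125      182.66666667] [0.5735 0.0126 0.04  ]
top [345 215   9   7  51] [349.05882353 218.29411765] [ 0.4756 -0.2151  0.04  ]
top [278 238   5   5  20] [279.9  239.95] [ 0.4267 -0.04    0.04  ]
side [352 187  10  18 134] [356.94029851 195.64925373] [ 0.4751 -0.2114  0.031 ]
side [232 198   7  16 100] [235.24 205.38] [0.5712 0.018  0.031 ]
side [298 231   9  18 129] [302.09302326 239.48837209] [ 0.4237 -0.0338  0.031 ]
```

Emit:
play_rows(
  rows=[
    [[-0.4,0.215,0],[0,0,0],1],
    [[-0.4,0.215,0],[0,0,0],1],
    [[-0.4,0.215,0],[0,0,0],1],
    [[-0.4,0.215,0],[0,0,0],1],
    [[-0.4,0.215,0],[0,0,0],1],
    [[-0.4,0.215,0],[0,0,0],1],
    [[-0.95,0.79,0],[0,0,0.5],1],
    [[-0.95,0.79,0],[0,0,0.5],1],
    [[-0.95,0.79,0],[0,0,0.5],0],
    [[-0.95,0.79,0],[0,0,0.5],-0.2],
  ],
)

```text
clock: 1.1
position: [0.3379, 0.178, 0.2349]
ee_rot: [-2.961, -1.049, -0.001]
force: [1.7, 0.9, 0.3]
width: 0.873
```

```bash
cat >> h.py <<'E'
from scipy.spatial.transform import Rotation as Ro
def go(s,tgt,yaw=None):
    R=Ro.from_rotvec(s["ee_rot"]); d=R.inv().apply(np.asarray(tgt)-s["position"])/.5
    x=R.as_matrix()[:,0]; y0=np.degrees(np.arctan2(x[1],x[0]))
    out=[np.round(d,3).tolist()]
    if yaw is not None:
        Rt=Ro.from_matrix(np.array([[np.cos(yaw),np.sin(yaw),0],[np.sin(yaw),-np.cos(yaw),0],[0,0,-1]]))
        out.append(np.round((R.inv()*Rt).as_rotvec()/np.radians(60),3).tolist())
    return out,round(y0,1)
E
python3 - <<'E'
from cell import arm
from h import *
s=arm.observe();print(s["clock"],s["position"],s["force"],s["width"],go(s,[.50,-.206,.22],np.radians(10)))
E
```

```text
1.1 [0.33790031 0.17803803 0.23487702] [1.74187679 0.90181452 0.28771185] 0.8725587538408197 ([[-0.231, 0.801, 0.03], [-0.0, -0.001, 0.483]], np.float64(39.0))
```

Emit:
play_rows(
  rows=[
    [[-0.23,0.8,0.03],[0,0,0.48],-0.2],
    [[-0.23,0.8,0.03],[0,0,0.48],-0.2],
    [[-0.23,0.8,0.03],[0,0,0.48],-0.2],
    [[-0.23,0.8,0.03],[0,0,0.48],-0.2],
    [[-0.23,0.8,0.03],[0,0,0.48],-0.2],
    [[-0.23,0.8,0.03],[0,0,0.48],-0.2],
    [[-0.23,0.8,0.03],[0,0,0.48],-0.2],
    [[-0.23,0.8,0.03],[0,0,0.48],-0.2],
    [[-0.23,0.8,0.03],[0,0,0.48],-0.2],
    [[-0.23,0.8,0.03],[0,0,0.48],-0.2],
  ],
)

```text
clock: 2.1
position: [0.5022, -0.2062, 0.2192]
ee_rot: [3.127, 0.281, -0.001]
force: [0.7, 1.0, -0.3]
width: 0.403
```

```bash
python3 - <<'E'
from cell import arm,eyes
from h import *
import cv2,pickle
s=arm.observe();c=eyes.get_calibration("wrist");p,d=eyes.get_image("wrist")
pickle.dump((s,c,p,d),open("w1.pkl","wb"));cv2.imwrite("pics/w1.png",p[:,:,::-1]);print(s["clock"],s["position"],s["width"],c)
E
```

```text
2.1 [ 0.50223511 -0.20623053  0.21922578] 0.4031760241528481 {'intrinsics': array([[318.28695053,   0.        , 259.63709534],
       [  0.        , 318.28695053, 192.02904405],
       [  0.        ,   0.        ,   1.        ]]), 'R': array([[ 0.98404313,  0.17792493, -0.00135671],
       [ 0.17270319, -0.95327331,  0.24787821],
       [ 0.04281039, -0.24415715, -0.96879025]]), 't': array([-0.45709927, -0.31084122,  0.30154729])}
```

View pics/w1.png

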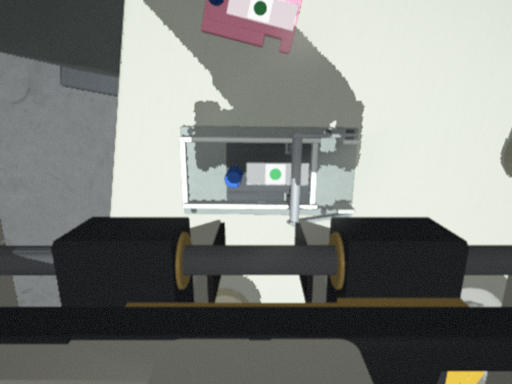

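```bash
python3 - <<'E'
import pickle,cv2,numpy as np
s,c,p,d=pickle.load(open("w1.pkl","rb"))
q=cv2.resize(p[110:230,170:370],None,fx=4,fy=4,interpolation=cv2.INTER_CUBIC)
cv2.imwrite("pics/w1c.png",np.clip(q[:,:,::-1]*1.6,0,255).astype(np.uint8))
E
```

```text
(no output)
```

View pics/w1c.png

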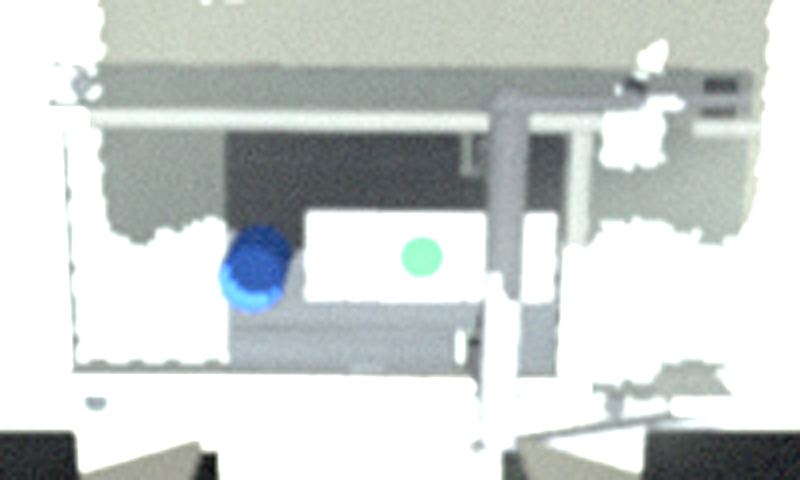

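```bash
python3 - <<'E'
import pickle
from h import *
s,c,p,d=pickle.load(open("w1.pkl","rb"))
f=lambda u,v,z: ray(c,170+(u+.5)/4-.5,110+(v+.5)/4-.5,z)
r1,r2=f(508,95,.05),f(498,445,.05);k=f(254,281,.048)
print(r1,r2,(r1+r2)/2,np.degrees(np.arctan2(*(r1-r2)[[1,0]]))-90)
print(k)
a,b=f(95,118,.018),f(480,123,.018);print("rail",a,b,np.degrees(np.arctan2(*(b-a)[[1,0]])))
a,b=f(80,374,.018),f(470,377,.018);print("rail2",a,b,np.degrees(np.arctan2(*(b-a)[[1,0]])))
E
```

```text
[ 0.52993269 -0.15637379  0.05      ] [ 0.54614516 -0.24613133  0.05      ] [ 0.53803892 -0.20125256  0.05      ] 10.238666340141961
[ 0.47558517 -0.21430723  0.048     ]
rail [ 0.42434927 -0.18398062  0.018     ] [ 0.52792228 -0.16661383  0.018     ] 9.51862789567427
rail2 [ 0.42935779 -0.25696768  0.018     ] [ 0.53960988 -0.23789877  0.018     ] 9.812649961251829
```

```bash
python3 - <<'E'
from cell import arm
from h import *
s=arm.observe()
for z in (.10,.038): print(go(s,[.538,-.2015,z],np.radians(9.9)))
E
```

```text
([[0.073, 0.008, 0.238], [0.0, 0.001, 0.008]], np.float64(10.4))
([[0.073, 0.008, 0.362], [0.0, 0.001, 0.008]], np.float64(10.4))
```

Emit:
play_rows(
  rows=[
    [[0.073,0.008,0.1],[0,0,0.01],-0.2],
    [[0.073,0.008,0.18],[0,0,0.01],-0.2],
    [[0.073,0.008,0.24],[0,0,0.01],-0.2],
    [[0.073,0.008,0.24],[0,0,0.01],-0.2],
    [[0.073,0.008,0.28],[0,0,0.01],-0.2],
    [[0.073,0.008,0.32],[0,0,0.01],-0.2],
    [[0.073,0.008,0.34],[0,0,0.01],-0.2],
    [[0.073,0.008,0.362],[0,0,0.01],-0.2],
    [[0.073,0.008,0.362],[0,0,0.01],-0.2],
    [[0.073,0.008,0.362],[0,0,0.01],-0.2],
  ],
)

```text
clock: 3.15
position: [0.5383, -0.2008, 0.0395]
ee_rot: [3.13, 0.27, 0.001]
force: [-0.3, -0.2, -0.1]
width: 0.402
```

```bash
python3 - <<'E'
from cell import arm,eyes
from h import *
import cv2
p,d=eyes.get_image("side");q=cv2.resize(p[130:260,250:420],None,fx=4.5,fy=4.5,interpolation=cv2.INTER_CUBIC);cv2.imwrite("pics/s2.png",q[:,:,::-1])
s=arm.observe();print(s["position"],s["force"],s["width"])
E
```

```text
[ 0.53845387 -0.20091608  0.03958868] [ 0.16021303  0.14206152 -0.01252404] 0.3995261401725915
```

View pics/s2.png

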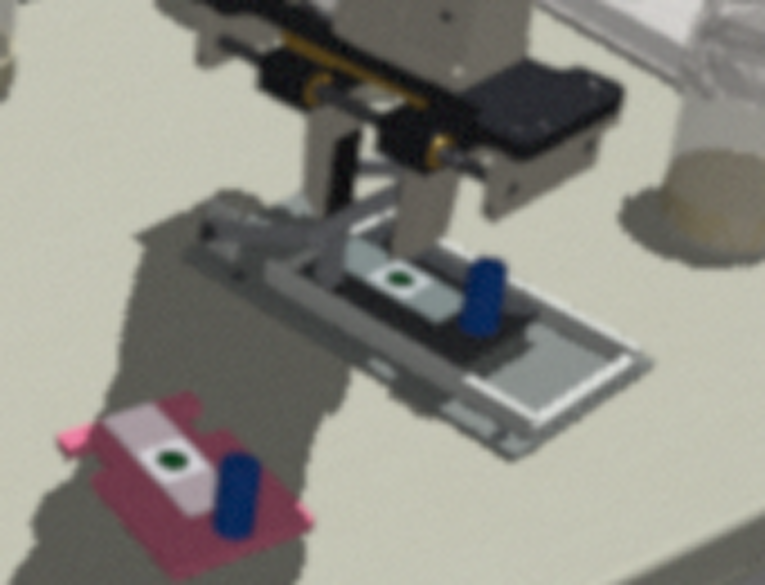

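The fingers straddle the rod at about (370,210) in the crop, and the knob is clear. Closing the gripper.

Emit:
play_rows(
  rows=[
    [[0,0,0],[0,0,0],-1],
    [[0,0,0],[0,0,0],-1],
    [[0,0,0],[0,0,0],-1],
    [[0,0,0],[0,0,0],-1],
    [[0,0,0],[0,0,0],-1],
    [[0,0,0],[0,0,0],-1],
  ],
  newtons=20,
)

```text
clock: 3.8
position: [0.5383, -0.2008, 0.0388]
ee_rot: [3.13, 0.27, 0.001]
force: [1.9, 0.1, 0.1]
width: 0.1
```

```bash
python3 - <<'E'
from cell import arm
from h import *
s=arm.observe();print(s["position"],s["force"],s["width"]*92)
a0=np.arctan2(26,60);r=.0654
for th in (.1,.2,.3,.4,.5,.6,.7,.8,.9,1.0,1.1,1.16,1.2):
    a=a0+th
    print(th,round((r*np.cos(a0)-r*np.cos(a))/.5,3),round(-(r*np.sin(a)-r*np.sin(a0))/.5,3))
E
```

```text
[ 0.53832683 -0.20076017  0.038827  ] [1.85218134 0.07695256 0.0841153 ] 9.185319919154448
0.1 0.006 -0.012
0.2 0.013 -0.023
0.3 0.021 -0.033
0.4 0.03 -0.043
0.5 0.04 -0.051
0.6 0.05 -0.059
0.7 0.062 -0.065
0.8 0.074 -0.07
0.9 0.086 -0.074
1.0 0.099 -0.077
1.1 0.112 -0.079
1.16 0.12 -0.079
1.2 0.125 -0.079
```

Emit:
play_rows(
  rows=[
    [[0.006,0,-0.012],[0,0,0],-1],
    [[0.013,0,-0.023],[0,0,0],-1],
    [[0.021,0,-0.033],[0,0,0],-1],
    [[0.03,0,-0.043],[0,0,0],-1],
    [[0.04,0,-0.051],[0,0,0],-1],
    [[0.05,0,-0.059],[0,0,0],-1],
    [[0.05,0,-0.059],[0,0,0],-1],
  ],
)

```text
clock: 4.5
position: [0.5619, -0.1968, 0.0692]
ee_rot: [-3.13, -0.269, 0.003]
force: [-6.6, -0.6, 6.8]
width: 0.1
```

```bash
python3 - <<'E'
from cell import arm,eyes
from h import *
import cv2
p,d=eyes.get_image("side");q=cv2.resize(p[130:260,250:420],None,fx=4.5,fy=4.5,interpolation=cv2.INTER_CUBIC);cv2.imwrite("pics/s3.png",q[:,:,::-1])
s=arm.observe();print(s["position"],s["force"],s["width"]*92)
E
```

```text
[ 0.56187683 -0.19670439  0.06913993] [-5.874341   -0.16154229  6.45565024] 9.251409581386664
```

View pics/s3.png

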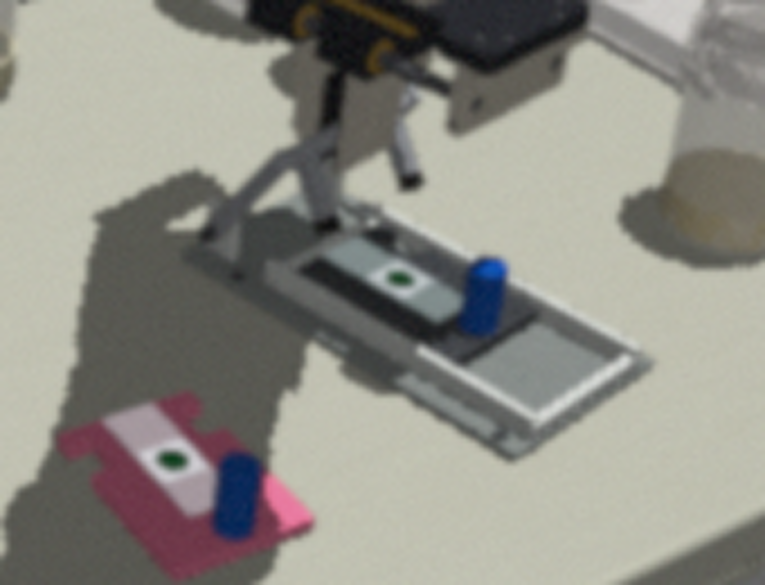

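The bar is about half open, with its feet clear of the notches. Continuing the arc.

Emit:
play_rows(
  rows=[
    [[0.012,0,-0.006],[0,0,0],-1],
    [[0.024,0,-0.011],[0,0,0],-1],
    [[0.036,0,-0.015],[0,0,0],-1],
    [[0.049,0,-0.018],[0,0,0],-1],
    [[0.062,0,-0.02],[0,0,0],-1],
    [[0.07,0,-0.02],[0,0,0],-1],
    [[0.075,0,-0.02],[0,0,0],-1],
    [[0.075,0,-0.02],[0,0,0],-1],
  ],
)

```text
clock: 5.35
position: [0.6001, -0.1905, 0.0789]
ee_rot: [3.129, 0.27, 0.001]
force: [-2.1, -1.2, 5.4]
width: 0.102
```

```bash
python3 - <<'E'
from cell import arm,eyes
from h import *
import cv2
p,d=eyes.get_image("side");q=cv2.resize(p[110:240,250:420],None,fx=4.5,fy=4.5,interpolation=cv2.INTER_CUBIC);cv2.imwrite("pics/s4.png",q[:,:,::-1])
s=arm.observe();print(s["position"],s["force"],s["width"]*92)
E
```

```text
[ 0.60006049 -0.19056488  0.07890437] [-2.13162973 -1.95040715  5.75313963] 9.448361402343398
```

View pics/s4.png

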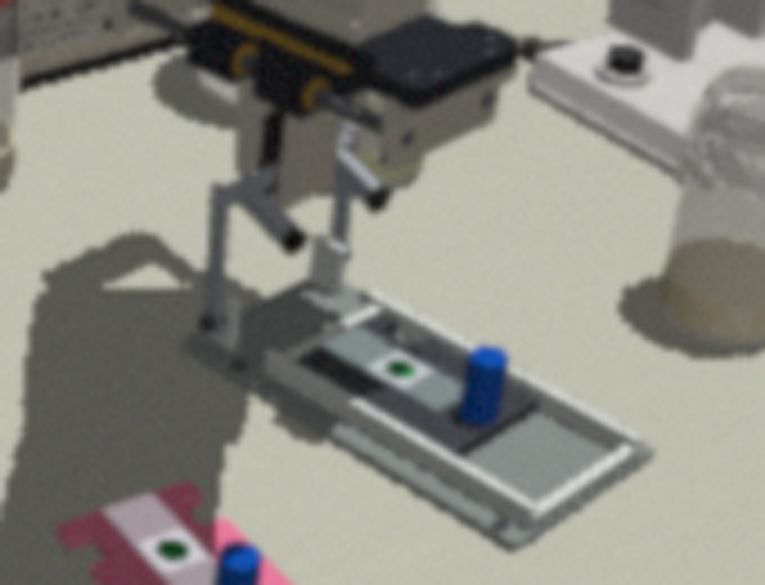

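The arms stand vertical, with the rod above the hinge. Releasing and rising.

Emit:
play_rows(
  rows=[
    [[0,0,0],[0,0,0],-0.3],
    [[0,0,0],[0,0,0],-0.3],
    [[0,0,0],[0,0,0],-0.3],
    [[0,0,0],[0,0,0],-0.3],
    [[0,0,-0.04],[0,0,0],-0.3],
    [[0,0,-0.1],[0,0,0],-0.3],
    [[0,0,-0.16],[0,0,0],-0.3],
    [[0,0,-0.16],[0,0,0],-0.3],
    [[0,0,-0.16],[0,0,0],-0.3],
  ],
)

```text
clock: 6.3
position: [0.5999, -0.1899, 0.1587]
ee_rot: [-3.13, -0.271, -0.002]
force: [-0.2, 0.4, -0.2]
width: 0.352
```

```bash
python3 - <<'E'
from cell import arm,eyes
from h import *
import cv2
p,d=eyes.get_image("side");q=cv2.resize(p[110:240,250:420],None,fx=4.5,fy=4.5,interpolation=cv2.INTER_CUBIC);cv2.imwrite("pics/s5.png",q[:,:,::-1])
h=cv2.cvtColor(p,cv2.COLOR_RGB2HSV);m=cv2.inRange(h,(100,130,40),(130,255,255));k,l,st,ce=cv2.connectedComponentsWithStats(m)
for i in range(1,k):
    if st[i,4]>60: print(st[i],ce[i])
s=arm.observe();print(s["position"],s["force"],s["width"]*92)
for z in (.155,.032): print(go(s,[.4757,-.213,z],np.radians(9.8)))
E
```

```text
[352 187  10  18 132] [356.93939394 195.62878788]
[232 198   7  16 101] [235.20792079 205.43564356]
[298 232   9  18 127] [301.8976378  239.99212598]
[ 0.59935345 -0.18965111  0.15777568] [ 0.58524807 -0.45093236 -1.0474053 ] 32.57494436728637
([[-0.252, 0.004, 0.006], [-0.001, 0.0, 0.001]], np.float64(9.9))
([[-0.252, 0.004, 0.252], [-0.001, 0.0, 0.001]], np.float64(9.9))
```

View pics/s5.png

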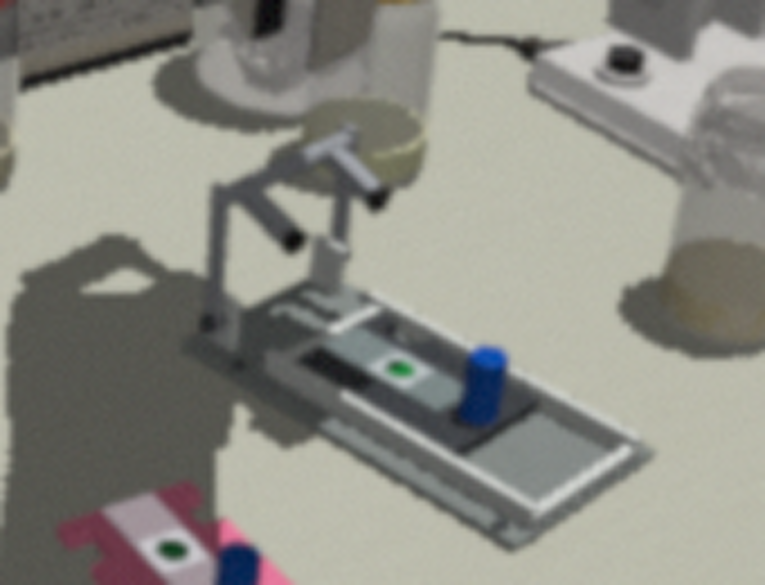

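The bar stays upright at (330,150) and the knob hasn't moved. With the jaws along x, the 190 mm body would come close to the raised feet. I'll turn the tool 90° for the knob so the body lies across the channel.

```bash
python3 - <<'E'
from cell import arm,eyes
from h import *
s=arm.observe();print(s["joints"].round(2));c=eyes.get_calibration("wrist");print(-c["R"].T@c["t"]-s["position"])
for z in (.16,): print(go(s,[.45,-.2175,z]))
E
```

```text
[-0.18  0.56  0.61  1.69 -0.37  1.01  0.73]
[-0.01123554  0.06450944  0.14953755]
([[-0.304, 0.004, -0.004]], np.float64(9.9))
```

Emit:
play_rows(
  rows=[
    [[-0.3,0,0],[0,0,-1],-0.2],
    [[-0.3,0,0],[0,0,-1],-0.2],
    [[-0.3,0,0],[0,0,-1],-0.2],
    [[-0.3,0,0],[0,0,-1],-0.2],
    [[-0.3,0,0],[0,0,-1],-0.2],
    [[-0.3,0,0],[0,0,-1],-0.2],
    [[-0.3,0,0],[0,0,-1],-0.2],
    [[-0.3,0,0],[0,0,-1],-0.2],
  ],
)

```text
clock: 7.15
position: [0.4511, -0.2155, 0.1573]
ee_rot: [-2.572, -1.801, 0.001]
force: [0.5, 0.3, -0.5]
width: 0.401
```

Emit:
play_rows(
  rows=[
    [[0,0,0],[0,0,-0.5],-0.2],
    [[0,0,0],[0,0,-0.5],-0.2],
    [[0,0,0],[0,0,-0.5],-0.2],
    [[0,0,0],[0,0,-0.5],-0.2],
    [[0,0,0],[0,0,-0.5],-0.2],
  ],
)

```text
clock: 7.65
position: [0.4513, -0.2156, 0.1575]
ee_rot: [-2.025, -2.4, 0.0]
force: [0.7, -0.1, -0.6]
width: 0.399
```

```bash
python3 - <<'E'
from cell import arm,eyes
from h import *
import cv2
s=arm.observe();c=eyes.get_calibration("wrist");p,d=eyes.get_image("wrist")
cv2.imwrite("pics/w2.png",p[:,:,::-1]);print(s["clock"],s["position"],s["width"],s["joints"].round(2))
h=cv2.cvtColor(p,cv2.COLOR_RGB2HSV);m=cv2.inRange(h,(100,130,40),(130,255,255));k,l,st,ce=cv2.connectedComponentsWithStats(m)
for i in range(1,k):
    if st[i,4]>60: print(st[i],ce[i],ray(c,*ce[i],.04))
for z in (.10,.032): print(go(s,[.4757,-.2135,z],np.radians(99.8)))
E
```

```text
7.65 [ 0.45129173 -0.21559785  0.15751321] 0.3990626997888163 [ 0.13  0.32  0.26  1.98 -0.11  0.85  2.19]
[437 181  37  24 577] [455.68804159 192.5372617 ] [ 0.42497007 -0.04788048  0.04      ]
[247 200  21  27 443] [256.97065463 212.9255079 ] [ 0.47210323 -0.21445965  0.04      ]
([[-0.004, 0.049, 0.115], [-0.001, -0.001, -0.002]], np.float64(99.7))
([[-0.004, 0.049, 0.251], [-0.001, -0.001, -0.002]], np.float64(99.7))
```

View pics/w2.png

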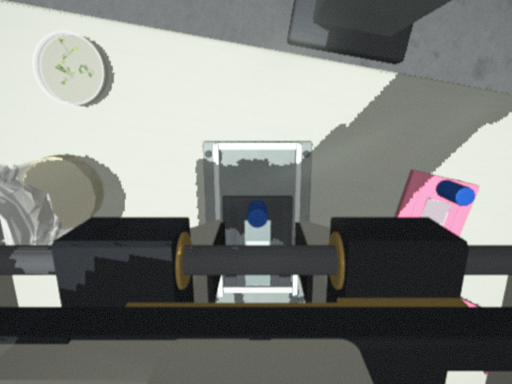

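The wrist view shows the blue knob at (257,213) between the fingers, with the pink look-alike well off at (456,192). Descending and gripping.

Emit:
play_rows(
  rows=[
    [[-0.005,0.049,0.06],[0,0,0],-0.2],
    [[-0.005,0.049,0.12],[0,0,0],-0.2],
    [[-0.005,0.049,0.17],[0,0,0],-0.2],
    [[-0.005,0.049,0.21],[0,0,0],-0.2],
    [[-0.005,0.049,0.24],[0,0,0],-0.2],
    [[-0.005,0.049,0.252],[0,0,0],-0.2],
    [[-0.005,0.049,0.252],[0,0,0],-0.2],
    [[-0.005,0.049,0.252],[0,0,0],-0.2],
  ],
)

```text
clock: 8.5
position: [0.4766, -0.2142, 0.0327]
ee_rot: [2.024, 2.402, 0.0]
force: [0.3, 0.2, 0.2]
width: 0.402
```

Emit:
play_rows(
  rows=[
    [[0,0,0],[0,0,0],-1],
    [[0,0,0],[0,0,0],-1],
    [[0,0,0],[0,0,0],-1],
    [[0,0,0],[0,0,0],-1],
    [[0,0,0],[0,0,0],-1],
  ],
  newtons=12,
)

```text
clock: 9.0
position: [0.4766, -0.2141, 0.0327]
ee_rot: [2.022, 2.404, 0.001]
force: [-0.8, -0.3, 6.4]
width: 0.188
```

```bash
python3 - <<'E'
from cell import arm,eyes
from h import *
import cv2
p,d=eyes.get_image("side");q=cv2.resize(p[110:240,250:420],None,fx=4.5,fy=4.5,interpolation=cv2.INTER_CUBIC);cv2.imwrite("pics/s6.png",q[:,:,::-1])
s=arm.observe();print(s["position"],s["force"],s["width"]*92)
u=np.radians(9.8);t=np.array([np.cos(u),np.sin(u),0])
for L in (.04,.048): print(go(s,s["position"]-L*t,np.radians(99.8)))
E
```

```text
[ 0.47661537 -0.21412097  0.03271836] [-1.33154429  1.27353059  7.17503197] 17.805753173785842
([[0.0, -0.08, -0.0], [0.001, 0.0, 0.001]], np.float64(99.9))
([[0.0, -0.096, -0.0], [0.001, 0.0, 0.001]], np.float64(99.9))
```

View pics/s6.png

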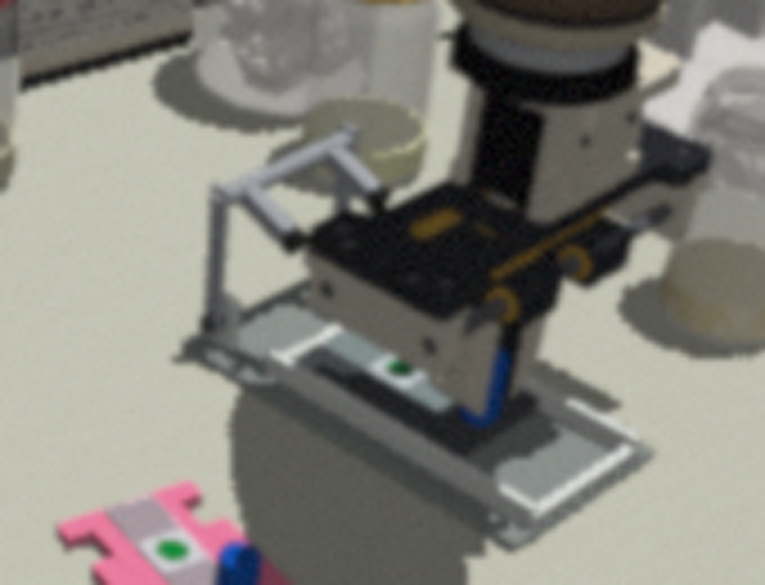

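Emit:
play_rows(
  rows=[
    [[0,0,-0.002],[0,0,0],-1],
    [[0,-0.004,-0.002],[0,0,0],-1],
    [[0,-0.01,-0.002],[0,0,0],-1],
    [[0,-0.016,-0.002],[0,0,0],-1],
    [[0,-0.02,-0.002],[0,0,0],-1],
  ],
)

```text
clock: 9.55
position: [0.4659, -0.2158, 0.0331]
ee_rot: [-2.022, -2.404, 0.0]
force: [0.5, 0.6, -0.9]
width: 0.191
```

```bash
python3 - <<'E'
from cell import arm,eyes
from h import *
import cv2
p,d=eyes.get_image("side");q=cv2.resize(p[110:240,250:420],None,fx=4.5,fy=4.5,interpolation=cv2.INTER_CUBIC);cv2.imwrite("pics/s7.png",q[:,:,::-1])
s=arm.observe();print(s["position"],s["force"],s["width"]*92)
E
```

```text
[ 0.46561078 -0.21592814  0.03310015] [-1.24256036  0.06349379 -1.54155499] 17.548778616603826
```

View pics/s7.png

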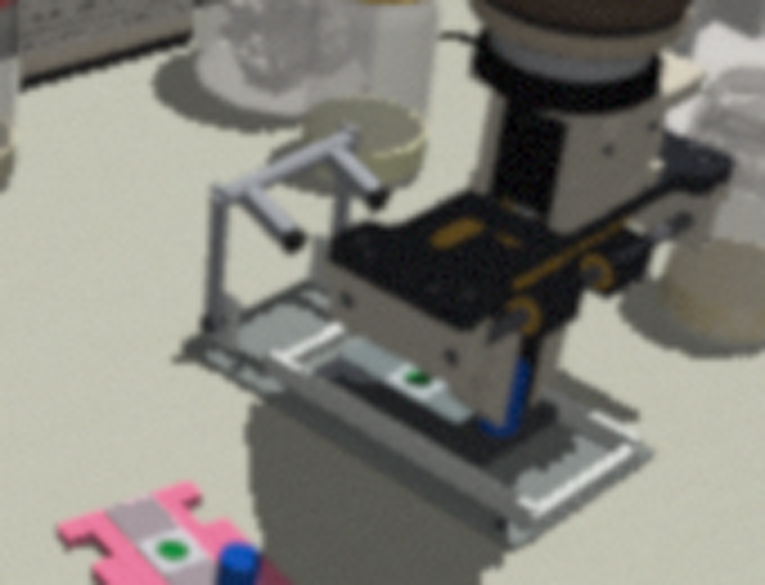

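The carrier moves with the gripper: the green dot went from (400,368) to (418,377). The force is low, so I'll keep pulling.

Emit:
play_rows(
  rows=[
    [[0,-0.01,0],[0,0,0],-1],
    [[0,-0.02,0],[0,0,0],-1],
    [[0,-0.03,0],[0,0,0],-1],
    [[0,-0.04,0],[0,0,0],-1],
    [[0,-0.05,0],[0,0,0],-1],
    [[0,-0.058,0],[0,0,0],-1],
    [[0,-0.062,0],[0,0,0],-1],
    [[0,-0.062,0],[0,0,0],-1],
  ],
)

```text
clock: 10.4
position: [0.4356, -0.2211, 0.0332]
ee_rot: [-2.022, -2.404, 0.0]
force: [-1.0, 0.0, -0.7]
width: 0.189
```

Emit:
play_rows(
  rows=[
    [[0,-0.003,0],[0,0,0],-1],
    [[0,-0.006,0],[0,0,0],-1],
    [[0,-0.009,0],[0,0,0],-1],
    [[0,-0.009,0],[0,0,0],-1],
  ],
)

```text
clock: 10.8
position: [0.4318, -0.2218, 0.0333]
ee_rot: [2.022, 2.404, 0.001]
force: [1.3, -0.5, -2.1]
width: 0.194
```

Emit:
play_rows(
  rows=[
    [[0,-0.003,0],[0,0,0],-1],
    [[0,-0.006,0],[0,0,0],-1],
    [[0,-0.006,0],[0,0,0],-1],
  ],
)

```text
clock: 11.1
position: [0.4305, -0.2221, 0.0337]
ee_rot: [2.019, 2.403, 0.003]
force: [6.8, 2.4, -1.9]
width: 0.19
```

```bash
python3 - <<'E'
from cell import arm,eyes
from h import *
import cv2
p,d=eyes.get_image("side");q=cv2.resize(p[110:240,250:420],None,fx=4.5,fy=4.5,interpolation=cv2.INTER_CUBIC);cv2.imwrite("pics/s8.png",q[:,:,::-1])
s=arm.observe();print(s["position"],s["force"],s["width"]*92)
E
```

```text
[ 0.43049902 -0.2221201   0.03369451] [ 5.37823777  2.50277581 -1.49901031] 17.582877856548656
```

View pics/s8.png

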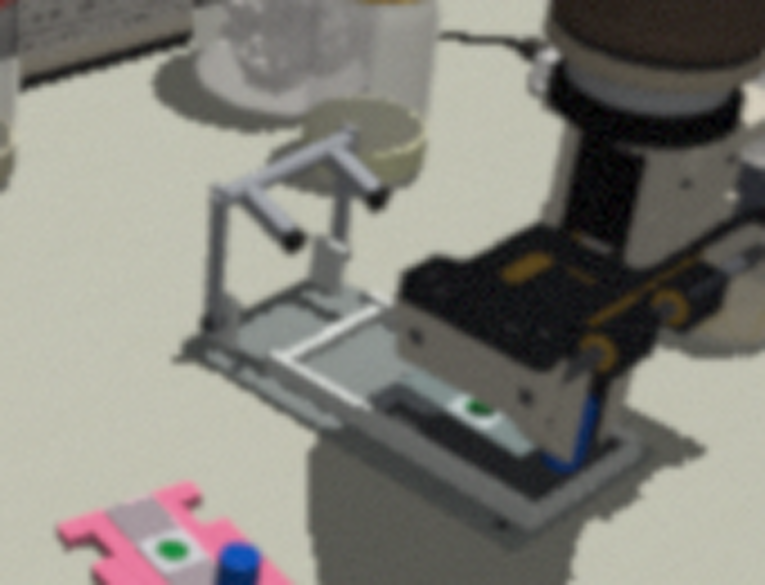

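The carrier is at the stop, since the force rose to about 7 N. Releasing and rising.

Emit:
play_rows(
  rows=[
    [[0,0.001,0.001],[0,0,0],-0.3],
    [[0,0.001,0.001],[0,0,0],-0.3],
    [[0,0.001,0.001],[0,0,0],-0.3],
    [[0,0.001,0.001],[0,0,0],-0.3],
    [[0,0.001,-0.03],[0,0,0],-0.3],
    [[0,0.001,-0.09],[0,0,0],-0.3],
    [[0,0.001,-0.18],[0,0,0],-0.3],
    [[0,0.001,-0.28],[0,0,0],-0.3],
    [[0,0.001,-0.3],[0,0,0],-0.3],
    [[0,0.001,-0.3],[0,0,0],-0.3],
  ],
)

```text
clock: 12.15
position: [0.4301, -0.2228, 0.1851]
ee_rot: [2.02, 2.401, 0.003]
force: [-0.2, -0.7, -0.5]
width: 0.351
```

```bash
python3 - <<'E'
from cell import arm,eyes
from h import *
import cv2
p,d=eyes.get_image("side");cv2.imwrite("pics/s9f.png",p[:,:,::-1]);q=cv2.resize(p[110:240,250:420],None,fx=4.5,fy=4.5,interpolation=cv2.INTER_CUBIC);cv2.imwrite("pics/s9.png",q[:,:,::-1])
c=eyes.get_calibration("side")
h=cv2.cvtColor(p,cv2.COLOR_RGB2HSV);m=cv2.inRange(h,(100,130,40),(130,255,255));k,l,st,ce=cv2.connectedComponentsWithStats(m)
for i in range(1,k):
    if st[i,4]>60: print(st[i],ce[i],ray(c,*ce[i],.031))
s=arm.observe();print(s["position"],s["force"],s["width"]*92)
E
```

```text
[232 198   7  16 101] [235.20792079 205.43564356] [0.57106281 0.01810742 0.031     ]
[370 198  11  18 152] [375.44736842 206.34868421] [ 0.42942501 -0.218108    0.031     ]
[298 231   9  18 127] [302.04724409 239.43307087] [ 0.42386331 -0.03381293  0.031     ]
[ 0.42904523 -0.22223496  0.18334845] [-0.02645251 -0.08661806 -1.34827515] 31.993002366765882
```

View pics/s9.png

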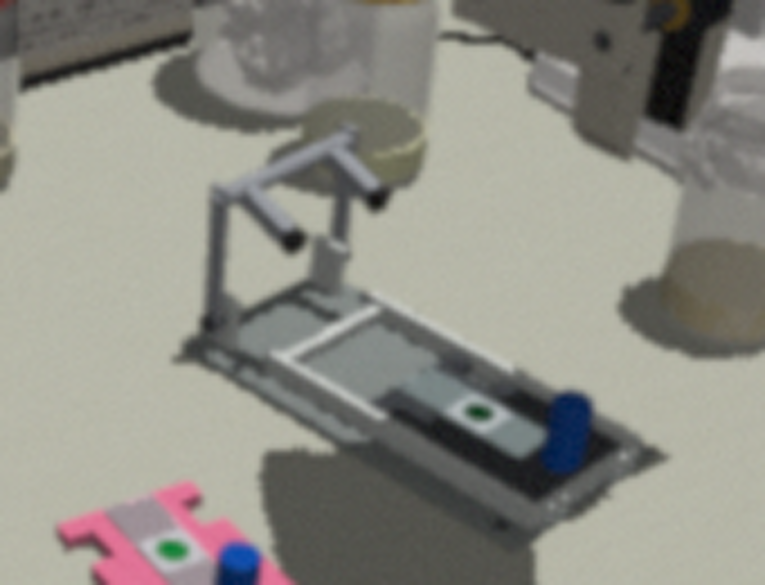

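View pics/s9f.png

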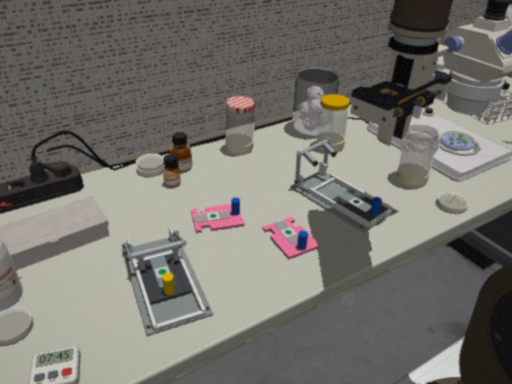

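The view shows the bar upright, the carrier flat in the channel at the front stop (knob at (375,206)), the yellow clamp shut, and the pink parts unmoved. Side-view knob travel is 46 mm, against 45 mm expected.

```bash
python3 -c "
from cell import arm
print(arm.sign_off())"
```

```text
the job is handed in; nothing more can be done
None
```

The job is done and handed in at about 12.2 s of the 42 s allowed. I swung the blue clamp's bar upright, then gripped the knob and slid the carrier along its channel to the front stop. Then I let go and raised the gripper clear.

**Last checks**
- **Bar:** it stands upright at about 1.19 rad, worked out from the gripper's path, and stayed there after release.
- **Carrier:** it lies flat in the channel against the stop. The side view gave 46 mm of knob travel against 45 mm expected, and the force rose to about 7 N at the stop.
- **Everything else:** the yellow clamp is still shut and the pink look-alikes have not moved. The gripper is clear of everything.

**Odd reading:** closing on the knob briefly gave about 7 N of upward force on the tool. I raised the target 1 mm as I started the pull, and the force cleared. No check failed or disagreed.

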